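# Roll a wire reel up onto its reel stand

### The job

Load the reel of copper wire into the reel stand: push it from behind with your fingertips so that it rolls over the bench, up the ramp and over the front roller, and settles between the two rollers in front of the back stop, then take your hand away. Do not pinch or lift the reel, push it steadily and keep your fingers on it all the way up the slope so that it never runs free or rolls back down, and leave the other things on the bench where they are.

Things in the scene. Friction and masses are not known exactly. Their poses are not given: they have to be found in the camera images.
- reel: full reel of copper wire, about 0.6 kg: black flanges 80 mm in diameter, 56 mm wide over all, copper winding 72 mm in diameter. Origin: its centre, 40 mm above what it stands on; y is the axle, x and z turn as it rolls. It starts on the bench 95 to 155 mm before the ramp's foot, facing it within 5 degrees and 5 mm. It rolls very easily and runs back if let go on the slope; slippery flanges.
- stand: grey reel stand screwed to the bench: ramp, two rollers, back stop in line. Origin on the bench, middle of the ramp's foot edge; x level, uphill; z up. Lane 62 mm wide between side plates 2 mm thick, 20 mm above the ramp; beside the rollers (x = 166 to 252 mm) they reach 56 mm above the bench. At the foot two wings 24 mm high open out to 98 mm apart at x = -50 mm.
- ramp: the stand's ramp plate, bare steel, 170 mm long, 62 mm wide, rising at 10 degrees. Origin on its upper surface, middle of the foot edge (same point as the stand's origin); x up the slope, y across, z square out of the surface. It ends 30 mm above the bench, just before the front roller.
- front_roller (a point): middle of the front roller's axis: 179 mm uphill of the stand's origin, 22 mm above the bench. Steel roller 18 mm in diameter, along y, turning freely; its top continues the slope. Right over it the reel's centre is 71 mm above the bench; past it the reel drops some 7 mm by itself into the cradle and stays. The rear roller is the same, 50 mm farther on.
- cradle (a point): where the reel's centre lies when it rests on both rollers: x = 204 mm, y = 0, z = 64 mm in the stand's frame. The reel then has 4 mm of room before the back stop, an upright plate 86 mm high at x = 248 mm.
- multimeter: white hand-held multimeter, about 86 mm wide and 170 mm high, leaning back on a black foot, its face to its own -x; leave alone. It stands past the back stop, at the upper end of the stand. Origin on the bench under the lower end of its case.
- iron_stand: black soldering-iron stand, 170 x 85 x 100 mm, its long side along its x; leave alone. It stands on the robot's side of the ramp. Origin on the bench under its middle.
- solder_spool: small grey spool of solder standing on end, 48 mm in diameter and 46 mm high; leave alone. It is on the far side of the reel, away from the robot. Origin on the bench under its middle.
- screwdriver: yellow-handled screwdriver, 160 mm long, lying along its x; leave alone. It is on the far side of the ramp, away from the robot. Origin on the bench under its middle.
Things that resemble listed ones, but are neither listed nor needed, are in the scene too. What is shaped like the reel but turquoise is not meant.

How it is judged (in metres and radians):
On the way, in this order (a step that is already met when the one before it is completed fails the run):
1. the reel is on the ramp, its rims on the plate, with the fingers against it (x of reel in the frame of ramp between 0.05 and 0.15 m and z of reel in the frame of ramp below 0.045 m and y of reel in the frame of ramp between -0.01 and 0.01 m and contact force between the fingers and reel above 0.1 N), for 0.2 s.
2. the reel rests between the two rollers and the fingers are off it (horizontal distance between reel and cradle below 0.007 m and z of reel in the frame of stand between 0.06024 and 0.06824 m and angle between the y axis of reel and the y axis of stand, either way round below 0.12 rad and contact force between the fingers and reel below 0.05 N and linear speed of reel below 0.03 m/s), for 0.3 s.
At the end, for the whole second after the job is handed in: The reel rests on both rollers of the stand, its centre within 7 mm (seen from above) and 4 mm (in height) of the cradle point, its axle within 0.12 rad of the rollers' direction, at rest and released, and nothing else on the bench has moved 20 mm or more (horizontal distance between reel and cradle below 0.007 m and z of reel in the frame of stand between 0.06024 and 0.06824 m and angle between the y axis of reel and the y axis of stand, either way round below 0.12 rad and linear speed of reel below 0.02 m/s and angular speed of reel below 0.5 rad/s and distance of each of multimeter, iron_stand, solder_spool, screwdriver from where it was at the start of the episode below 0.02 m); the robot touches nothing.
It fails at once if on the ramp the reel runs free (faster than 0.15 m/s with no finger on it): rolled back or thrown up (x of reel in the frame of ramp above 0.02 m and x of reel in the frame of stand below 0.172 m and linear speed of reel above 0.15 m/s and contact force between the fingers and reel below 0.01 N).
It fails at once if the reel is lifted (its centre more than 10 mm higher than rolling takes it) ((height (world z) of reel above 0.05 m and z of reel in the frame of ramp above 0.05 m) or height (world z) of reel above 0.0815 m).
It fails at once if another thing on the bench is pushed 20 mm or more, or tipped (distance of any of multimeter, iron_stand, solder_spool, screwdriver from where it was at the start of the episode above 0.02 m or angle between any of multimeter, iron_stand, solder_spool's own z axis and vertical above 0.3 rad).
It also fails if it takes over 54 s, if anything falls off the work surface, if the arm or the gripper's body presses on something with over 40 N, if the wrist force passes 120 N, or if a joint passes its speed limit or range.

### The arm

A 6-joint arm with a two-finger parallel gripper is mounted at the origin on the work surface. World frame = base frame: x ahead of the robot, y to its left, z up, the work surface at z = 0. Lengths are in mm, angles in rad, forces in N, time in s.
With the tool pointing down it reaches from about 375 to 900 mm from the base axis. Payload 3.1 kg.
Tool frame: the origin (TCP) lies on the centre line of the jaws, within the pads' length; the fingertips stand 19 mm ahead of it and the grasp point (between the pads) is the TCP; z points along the fingers, y is the direction in which the jaws open and shut (so a half turn about z gives the same grasp; the last joint's range is limited). The gripper opens to 85 mm and grips with 20 to 120 N. Pads are 22 mm wide; open, the fingers measure 114 mm over their backs; the gripper's body (76 mm by 85 mm) begins 54 mm behind the grasp point. The pads swing forward as they close: fully open they stand 13 mm farther back than shut.
Start: joints at [1.006, 0.527, 1.433, -0, 1.181, -0.178], TCP at [235.146, 579.053, 211.41] pointing down, gripper open.
Joint ranges: [-3.08, 3.08], [-0.75, 2.2], [0.22, 2.44], [-1.43, 4.57], [0, 2.65], [-2.85, 2.85]. Speed limits (rad/s): [2.79, 2.79, 3.14, 3.14, 3.14, 3.14].

### API

Orientations are given as a unit quaternion [w, x, y, z].
In Python, from bench import ctrl, eyes, regions_of gives the robot as it stands. The module is installed in compiled form; this text tells all that it offers.
- The arm moves only by the shell command python3 -m inch 'ROWS' [FORCE]. ROWS is JSON, one flat list of numbers, 5 for each row, row after row: the shift along the tool's x, y, z in units of 20 cm (1.0 is 20 cm), then the turn about the tool's z in units of 360 degrees (1.0 is 360 degrees), then the opening, from 0 (shut) to 1 (fully open). In form: [x, y, z, yaw, claw, x, y, z, yaw, claw, ...]. A call has 1 to 8 rows; each row shifts and turns the commanded pose from where the row before left it, along the tool's axes as they then stand; what a row does not reach is not made up. A row lasts 1/10 s, in which the tool goes at most 50 mm and 8.59 degrees, less where a joint would pass 70% of its speed; a pose out of reach is approached as far as the arm can. A call with a number of a shift or a turn outside -1 to 1 is refused whole. A call with a gripper value outside its range is refused whole. The fingers move at their own pace and stop on an object; FORCE is the grip in N (left out, the last holds). Time passes only in rows, so rows that do not move let the fingers close. It gives the time, the measured TCP pose, the force and the opening at its end, in the units of the state.
- ctrl.get_obs(): the state, without advancing time (a new reading comes with each control period).
- eyes.get_image(name): name is "scene" or "top"; returns the picture (480x640x3 uint8, red, green, blue); there is no depth.
- eyes.camera_params(name): a dict with "intrinsics" (3x3 intrinsics, pixels), "k1" (the pictures are not rectified: a ray, as slopes to the right and down, at radius r is drawn at 1 + k1 r^2 times it, then the intrinsics apply), "position" and "orientation" of the camera in the world. Camera axes: x right, y up, looking along -z (the intrinsics and any distortion apply to the point x, -y, -z); pixel columns grow to the right and rows downward; lengths in mm; the calibration is good to about 2 mm. A picture is of the moment at which its call begins. camera_params takes no time and is no camera call.
- ctrl.sign_off(): hands the job in, once; it reports no verdict.
Trained networks look in the newest picture that a camera, given by its name, has taken for a name from the list of things; names that differ only in an ending like _2 or _b are one class to them, and where a whole thing is asked for, a point or a joint stands for the part that bears it (a point fixed in the world has none). Each returns a list of dicts, best first, with "score" (0 to 1); they miss things now and then, are a little off and sometimes report something else, mostly with a low value. They report only what shows in the picture. A call takes as long as a camera call. They do not tell look-alikes from the thing itself.
- regions_of(query, camera): "pixels" (480x640 bool, what is visible of it) and "extent" ([left, top, right, bottom] in pixels, round what is visible of it).
The state is a dict: "t": time; "q": joint angles; "joint_vel": joint speeds; "joint_efforts": joint torques, N m; "tcp_pos": TCP position; "orientation": TCP orientation; "ft_force": force on the tool from outside, world axes, zero at the start; "ft_torque": the same for the moment, N m; "grip_width": finger opening in mm.
Only numpy, scipy, OpenCV 4.12 (cv2) and the standard library are available. Lean on these libraries where they do the work, as an engineer would, in place of code of your own. Each camera call takes 0.05 s, during which the arm holds its last target. There are 200 camera calls.

## Working session

There is one attempt and no reset: what is moved stays moved. The work goes in short steps, Python scripts to look and compute and a shell command to move; the robot and the scene stay as the last step left them, time stands still between calls to the robot, and variables do not carry over. Pictures are saved under pics/ and viewed, about 8 in all and at most 12, crops included, and the job is handed in when it is done.

```bash
mkdir -p pics; cat > h.py <<'E'
import numpy as np, cv2
from scipy.spatial.transform import Rotation as R
from bench import ctrl, eyes, regions_of
def cam(n):
    p=eyes.camera_params(n); q=p["orientation"]
    return np.array(p["intrinsics"]),p["k1"],np.array(p["position"]),R.from_quat([q[1],q[2],q[3],q[0]])
def proj(n,P):
    K,k,c,r=cam(n); v=r.inv().apply(np.atleast_2d(P)-c); s=np.c_[v[:,0]/-v[:,2],-v[:,1]/-v[:,2]]
    s=s*(1+k*(s**2).sum(1))[:,None]; return s*[K[0,0],K[1,1]]+[K[0,2],K[1,2]]
def unproj(n,uv,z):
    K,k,c,r=cam(n); d=(np.atleast_2d(uv)-[K[0,2],K[1,2]])/[K[0,0],K[1,1]]; s=d.copy()
    for _ in range(20): s=d/(1+k*(s**2).sum(1))[:,None]
    v=r.apply(np.c_[s[:,0],-s[:,1],-np.ones(len(s))]); return c+v*((z-c[2])/v[:,2])[:,None]
def snap(n,f,box=None,sc=1):
    im=eyes.get_image(n)[:,:,::-1]
    if box: im=im[box[1]:box[3],box[0]:box[2]]
    cv2.imwrite('pics/'+f,cv2.resize(im,None,fx=sc,fy=sc,interpolation=cv2.INTER_CUBIC)); 
E
cat > a.py <<'E'
from h import *
for n in("scene","top"):
    snap(n,n+'0.png'); p=eyes.camera_params(n);print(n,p)
    for q in("reel","stand","ramp","iron_stand","multimeter","solder_spool","screwdriver"):
        for d in regions_of(q,n)[:3]: 
            m=d["pixels"];ys,xs=np.nonzero(m);print(n,q,round(d["score"],2),d["extent"],xs.mean().round(),ys.mean().round())
print(ctrl.get_obs())
E
python3 a.py
```

```text
scene {'intrinsics': array([[522.73108256,   0.        , 319.45699212],
       [  0.        , 522.73108256, 244.518474  ],
       [  0.        ,   0.        ,   1.        ]]), 'k1': -0.033103718364159276, 'position': array([1157.21013027,  481.48253577,  924.98732167]), 'orientation': array([0.40863889, 0.1561885 , 0.31457635, 0.84241387])}
scene reel 0.91 [221.6, 207.8, 262.4, 247.3] 244.0 227.0
scene reel 0.9 [254.1, 168.4, 291.0, 210.4] 270.0 190.0
scene reel 0.83 [206.8, 149.3, 241.4, 189.4] 222.0 169.0
scene stand 0.66 [259.5, 232.0, 408.1, 320.6] 344.0 277.0
scene ramp 0.93 [284.2, 246.6, 366.7, 293.1] 327.0 267.0
scene iron_stand 0.91 [305.7, 191.5, 381.4, 250.6] 346.0 218.0
scene iron_stand 0.57 [268.4, 289.9, 335.8, 336.3] 296.0 308.0
scene multimeter 0.73 [406.4, 280.8, 470.3, 371.1] 439.0 324.0
scene solder_spool 0.62 [261.7, 233.4, 404.8, 320.3] 344.0 277.0
scene solder_spool 0.61 [205.7, 247.2, 227.2, 274.5] 214.0 259.0
top {'intrinsics': array([[532.43301613,   0.        , 324.67685854],
       [  0.        , 532.43301613, 235.27231298],
       [  0.        ,   0.      
[... 694 characters left out ...]
 190.9] 291.0 183.0
{'t': 0.8, 'q': array([ 1.00649358e+00,  5.27455592e-01,  1.43270292e+00,  1.83563371e-05,
        1.18143304e+00, -1.78495484e-01]), 'joint_vel': array([ 0.00027296,  0.00064895, -0.0009333 , -0.00016771, -0.00158072,
       -0.00115906]), 'joint_efforts': array([-5.93085515e-04, -4.42258000e+01, -1.78411746e+01, -3.78711111e-04,
        7.52390788e-04, -1.19165281e-05]), 'tcp_pos': array([235.14016245, 579.04693122, 211.43677944]), 'orientation': array([-7.71151418e-06,  1.91712891e-01,  9.81451052e-01,  3.59706835e-06]), 'ft_force': array([-0.54322146,  0.30178496, -1.61092694]), 'ft_torque': array([0.02078512, 0.02160475, 0.0356763 ]), 'grip_width': 85.33603444002136}
```

View pics/top0.png

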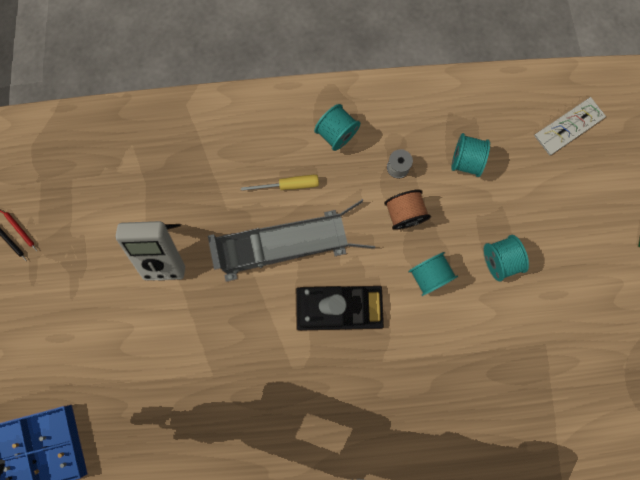

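View pics/scene0.png

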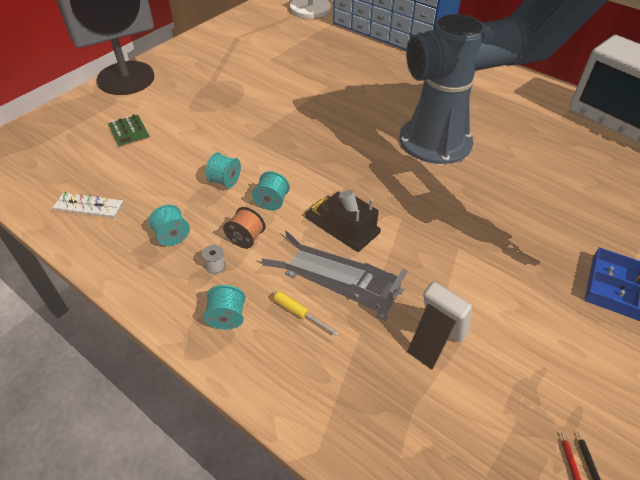

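Top view: the copper reel is at about (407,209). The stand runs from its foot at (347,230) to the back stop at (215,255). The look-alikes are four turquoise reels at top (338,127), (471,155), (506,258) and (433,273). I choose the copper one at (407,209), which is (244,227) in the scene view. Next is a close crop.

```bash
cat > b.py <<'E'
from h import *
snap("top","topc.png",(200,180,440,300),3.3)
for uv,z in (((407,209),40),((345,218),0),((349,240),0),((215,238),30),((220,270),30),((151,249),40),((339,308),50),((399,163),46),((433,273),40),((320,128),40)): print(uv,unproj("top",uv,z).round())
print(proj("top",[[0,0,0],[500,0,0],[235,579,0]]))
for n in("top","scene"):
    im=eyes.get_image(n); hsv=cv2.cvtColor(im,cv2.COLOR_RGB2HSV)
    for d in regions_of("reel",n):
        m=d["pixels"]; print(n,d["extent"],np.median(hsv[m],0),m.sum())
E
python3 b.py
```

```text
(407, 209) [[ 615. -162.   40.]]
(345, 218) [[617. -40.   0.]]
(349, 240) [[570. -44.   0.]]
(215, 238) [[592. 223.  30.]]
(220, 270) [[527. 216.  30.]]
(151, 249) [[579. 350.  40.]]
(339, 308) [[432.  -9.  50.]]
(399, 163) [[ 709. -157.   46.]]
(433, 273) [[ 483. -197.   40.]]
(320, 128) [[801.  -5.  40.]]
[[354.58141113 536.19404344]
 [330.82074671 276.0336315 ]
 [ 52.88383523 431.89028283]]
top [451.2, 135.3, 486.6, 176.4] [ 87. 157. 110.] 1144
top [313.3, 108.4, 360.1, 153.3] [ 87. 158. 106.] 1262
top [384.3, 189.4, 430.3, 232.4] [ 11. 138. 122.] 1285
top [408.1, 252.6, 456.4, 294.0] [ 87. 157. 117.] 1095
top [488.7, 234.6, 529.8, 279.3] [ 87. 156. 104.] 1456
scene [224.4, 207.7, 263.1, 249.1] [11.  89.5 96. ] 1174
scene [146.2, 204.1, 191.1, 244.7] [ 86. 120. 138.] 1246
scene [206.4, 148.7, 241.0, 188.3] [ 86. 119. 136.] 898
scene [202.6, 286.6, 245.8, 332.0] [ 86. 114. 127.] 1580
scene [271.2, 294.7, 334.5, 336.9] [ 22.  180.  214.5] 566
```

View pics/topc.png

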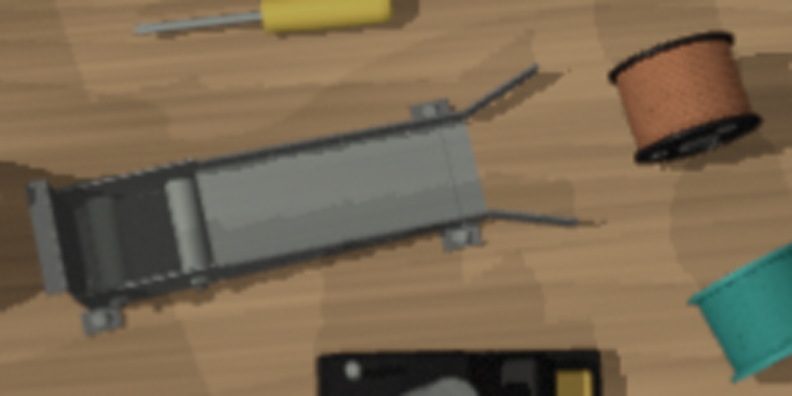

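The crop confirms it: copper winding with black flanges, at crop (690,100), right in front of the wings. Now I fit the poses.

```bash
cat > c.py <<'E'
from h import *
from scipy.optimize import least_squares, minimize
M=np.array([[-50,49,24],[-50,-49,24],[0,31,0],[0,-31,0],[167,31,30],[167,-31,30],[179,31,31],[179,-31,31]],float)
C=np.array([[537,68],[580,222],[466,120],[486,212],[198,174],[214,265],[178,181],[195,268]])/3.3+[200,180]
# which side is +y: uphill=+Y world -> stand +y = -X world = lower in picture
C=C[[1,0,3,2,5,4,7,6]]
T=lambda p,P:np.c_[p[0]+P[:,0]*np.cos(p[2])-P[:,1]*np.sin(p[2]),p[1]+P[:,0]*np.sin(p[2])+P[:,1]*np.cos(p[2]),P[:,2]]
s=least_squares(lambda p:(proj("top",T(p,M))-C).ravel(),[593,-42,1.7],loss="soft_l1")
print("stand",s.x,"deg",np.degrees(s.x[2]));print((proj("top",T(s.x,M))-C).round(1))
a=np.linspace(0,6.28,40); cyl=np.vstack([np.c_[40*np.cos(a),0*a+w,40+40*np.sin(a)] for w in(-28,28)])
masks=[]
for n,c0 in(("top",(407,209)),("scene",(244,227))):
    eyes.get_image(n); acc=0;k=0
    for d in regions_of("reel",n):
        m=d["pixels"]; ys,xs=np.nonzero(m)
        if np.hypot(xs.mean()-c0[0],ys.mean()-c0[1])<8: masks.append((n,m))
def cost(p):
    t=0
    for n,m in masks:
        h=cv2.convexHull((proj(n,T(p,cyl))*16).astype(np.int32)); g=np.zeros((480,640),np.uint8); cv2.fillConvexPoly(g,h,1,shift=4); g=g>0
        t+=1-(g&m).sum()/(g|m).sum()
    return t/len(masks)
best=min((minimize(cost,[615,-165,s.x[2]+d],method="Nelder-Mead",options=dict(initial_simplex=[[615,-165,s.x[2]+d],[623,-165,s.x[2]+d],[615,-157,s.x[2]+d],[615,-165,s.x[2]+d+.1]])) for d in(-.05,.05)),key=lambda r:r.fun)
print("reel",best.x,best.fun,len(masks))
def inst(P): d=np.array(P)-s.x[:2];c,n=np.cos(s.x[2]),np.sin(s.x[2]);return c*d[0]+n*d[1],-n*d[0]+c*d[1]
print("reel in stand",inst(best.x[:2]),"dyaw deg",np.degrees(best.x[2]-s.x[2]))
o=ctrl.get_obs();q=o["orientation"];print("tool axes\n",R.from_quat([*q[1:],q[0]]).as_matrix().round(3))
im=np.vstack([0*0+eyes.get_image("top")[180:300,200:440,::-1]]);im=cv2.resize(im,None,fx=3.3,fy=3.3)
L=np.array([[0,31,0],[167,31,30],[167,-31,30],[0,-31,0],[-50,-49,24],[-50,49,24],[0,31,0]],float)
cv2.polylines(im,[((proj("top",T(s.x,L))-[200,180])*3.3).astype(int)],False,(0,255,0),1)
for w in(cyl[:40],cyl[40:]):cv2.polylines(im,[((proj("top",T(best.x,w))-[200,180])*3.3).astype(int)],True,(0,0,255),1)
i2=eyes.get_image("scene")[160:330,200:440,::-1];i2=cv2.resize(i2,None,fx=3.3,fy=3.3)
cv2.polylines(i2,[((proj("scene",T(s.x,L))-[200,160])*3.3).astype(int)],False,(0,255,0),1)
for w in(cyl[:40],cyl[40:]):cv2.polylines(i2,[((proj("scene",T(best.x,w))-[200,160])*3.3).astype(int)],True,(0,0,255),1)
cv2.imwrite("pics/fit.png",cv2.resize(np.vstack([im,i2]),(496,600)))
E
python3 c.py
```

```text
stand [589.32892398 -35.84782287   1.70249382] deg 97.54571046925611
[[-0.9 -0.5]
 [ 0.6 -0.4]
 [ 0.5  1.4]
 [-0.3  0.3]
 [ 0.7  1. ]
 [-0.6 -1.6]
 [ 0.4  1.3]
 [-0.5 -2.5]]
reel [ 613.76680866 -162.61378546    1.75563456] 0.13094881714697137 2
reel in stand (np.float64(-128.87733434529488), np.float64(-7.579721100284903)) dyaw deg 3.0447401605924944
tool axes
 [[-0.927  0.376 -0.   ]
 [ 0.376  0.927 -0.   ]
 [ 0.    -0.    -1.   ]]
```

View pics/fit.png

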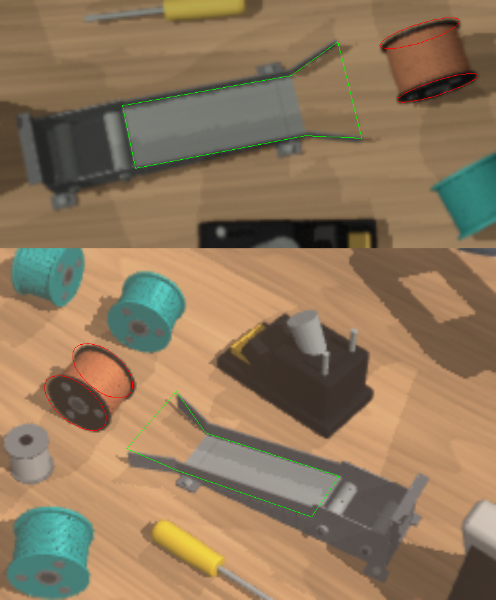

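```bash
python3 -m inch '[0,0,0,0.0229,0.47, 0,0,0,0.0229,0.47, 0,0,0,0.0229,0.47, 0,0,0,0.0229,0.47, 0,0,0,0.0229,0.47, 0,0,0,0.0229,0.47, 0,0,0,0.0229,0.47, 0,0,0,0,0.47]'; python3 -m inch '[-0.2,0.055,0,0,0.47, -0.2,0.055,0,0,0.47, -0.2,0.055,0,0,0.47, -0.2,0.055,0,0,0.47, -0.2,0.055,0,0,0.47, -0.2,0.055,0,0,0.47, -0.2,0.055,0,0,0.47, -0.2,0.055,0,0,0.47]'; python3 -m inch '[-0.2,0.055,0,0,0.47, -0.2,0.055,0,0,0.47, -0.2,0.055,0,0,0.47, -0.2,0.055,0,0,0.47, -0.2,0.055,0,0,0.47, -0.2,0.055,0,0,0.47, -0.2,0.055,0,0,0.47, -0.2,0.055,0,0,0.47]'
```

```text
t: 2.15
tcp_pos: [235.1, 579.0, 211.4]
orientation: [0.0, 0.641, 0.767, -0.0]
ft_force: [-0.1, 0.4, -0.1]
grip_width: 40.3
t: 2.95
tcp_pos: [379.0, 278.2, 211.7]
orientation: [0.0, 0.64, 0.768, 0.0]
ft_force: [0.1, -0.3, -0.2]
grip_width: 40.3
t: 3.75
tcp_pos: [522.2, -21.5, 211.6]
orientation: [0.0, 0.64, 0.768, 0.0]
ft_force: [1.3, 0.3, 0.1]
grip_width: 39.9
```

```bash
python3 -m inch '[-0.193,0.0525,0,0,0.47, -0.193,0.0525,0,0,0.47, -0.193,0.0525,0,0,0.47, -0.193,0.0525,0,0,0.47, -0.193,0.0525,0,0,0.47, -0.193,0.0525,0,0,0.47, 0,0,0,0,0.47, 0,0,0,0,0.47]'; python3 -m inch '[0,0,0.13,0,0.47, 0,0,0.13,0,0.47, 0,0,0.13,0,0.47, 0,0,0.13,0,0.47, 0,0,0,0,0.47, 0,0,0,0,0.47]'; cat > look.py <<'E'
import sys; from h import *
t,s=sys.argv[1:3]; a=cv2.resize(eyes.get_image("top")[150:300,190:490,::-1],(780,390)[:2]); b=eyes.get_image("scene")[150:340,190:490,::-1]
b=cv2.resize(b,(780,494)); cv2.imwrite(f"pics/{t}.png",cv2.resize(np.vstack([a,b]),(530,600))); print(ctrl.get_obs()["tcp_pos"].round(1))
E
python3 look.py l1 x
```

```text
t: 4.55
tcp_pos: [624.3, -237.2, 210.8]
orientation: [-0.001, 0.641, 0.767, 0.0]
ft_force: [-0.4, 0.6, -0.2]
grip_width: 39.9
t: 5.15
tcp_pos: [624.2, -235.2, 107.6]
orientation: [-0.001, 0.641, 0.768, -0.0]
ft_force: [0.6, 0.0, -0.9]
grip_width: 40.0
[ 625.6 -236.5  109.3]
```

View pics/l1.png

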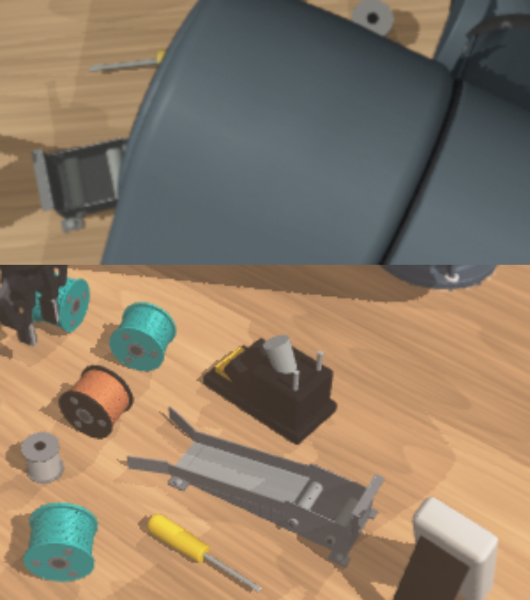

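Top is blocked by the arm; in the scene view the copper reel at (97,402) is undisturbed and the gripper is behind it at (30,300). Next I descend and close in.

```bash
python3 -m inch '[0,0,0.1,0,0.47, 0,0,0.1,0,0.47, 0,0,0.1,0,0.47, 0,0,0,0,0.47]'; python3 -m inch '[0.03,0,0,0,0.47, 0.03,0,0,0,0.47, 0.03,0,0,0,0.47,  0,0,0,0,0.47]'; python3 look.py l2 x
```

```text
t: 5.65
tcp_pos: [623.5, -235.8, 46.5]
orientation: [-0.001, 0.641, 0.767, -0.0]
ft_force: [-1.0, -0.1, 0.9]
grip_width: 40.2
t: 6.05
tcp_pos: [621.5, -217.6, 48.5]
orientation: [0.0, 0.641, 0.767, 0.0]
ft_force: [-0.6, -0.7, 0.1]
grip_width: 39.6
[ 621.7 -218.6   48.1]
```

View pics/l2.png

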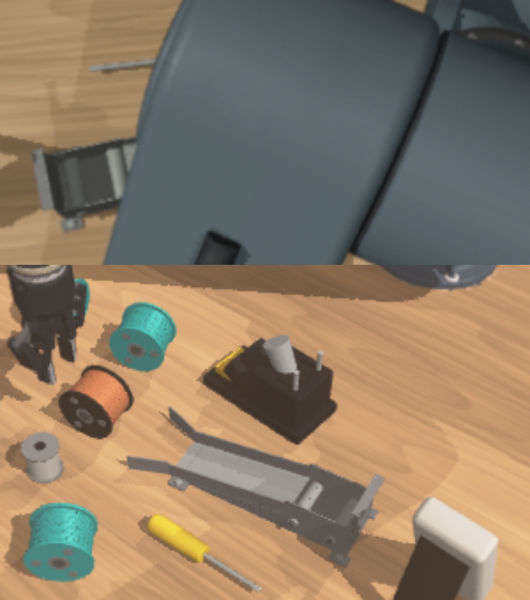

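```bash
python3 -m inch '[0.02,0,0,0,0.47, 0.02,0,0,0,0.47, 0.025,0,0,0,0.47, 0.03,0,0,0,0.47, 0.03,0,0,0,0.47, 0.03,0,0,0,0.47, 0.03,0,0,0,0.47, 0.03,0,0,0,0.47]'; python3 -m inch '[0.03,0,0,0,0.47, 0.03,0,0,0,0.47, 0.03,0,0,0,0.47, 0.03,0,0,0,0.47, 0.03,0,0,0,0.47, 0.03,0,0,0,0.47, 0.03,0,0,0,0.47]'; python3 look.py l3 x
```

```text
t: 6.95
tcp_pos: [614.6, -179.9, 51.5]
orientation: [0.003, 0.64, 0.768, -0.002]
ft_force: [-6.7, -7.4, 22.6]
grip_width: 40.0
t: 7.65
tcp_pos: [606.9, -139.5, 56.6]
orientation: [0.004, 0.64, 0.768, -0.003]
ft_force: [-14.1, -6.2, 48.8]
grip_width: 40.2
[ 606.6 -138.1   56.7]
```

View pics/l3.png

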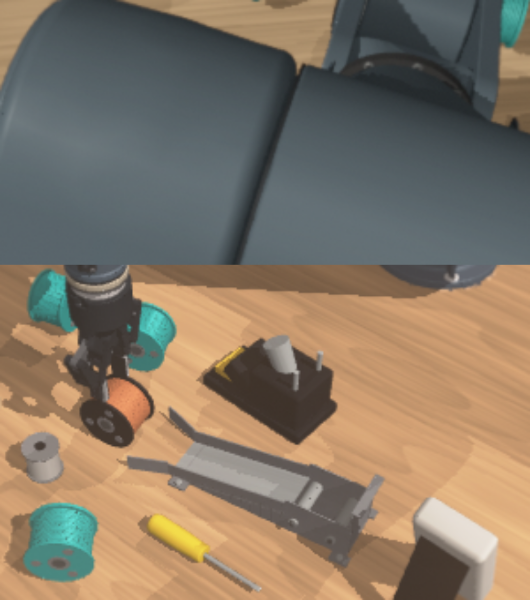

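The force is wrong: the fingers are being pushed up with 49 N. I stop and look closely.

```bash
python3 - <<'E'
from h import *
snap("scene","z1.png",(210,150,290,250),6)
o=ctrl.get_obs();print({k:o[k].round(2) for k in("tcp_pos","ft_force","ft_torque","orientation")})
P=o["tcp_pos"];print(proj("scene",[P,P-[0,0,19]]))
for d in regions_of("reel","scene"): print(d["extent"],d["score"])
for p in ((620,-120,40),(600,-90,40),(598,-85,40)): print(p,proj("scene",p))
E
```

```text
{'tcp_pos': array([ 606.57, -138.16,   56.74]), 'ft_force': array([-13.31,  -3.82,  47.85]), 'ft_torque': array([-0.7 ,  3.38,  0.12]), 'orientation': array([ 0.  ,  0.64,  0.77, -0.  ])}
[[252.32900977 225.17809059]
 [253.07468609 230.82871456]]
[145.4, 203.1, 188.0, 246.7] 0.85
[204.6, 287.0, 241.0, 331.5] 0.77
[267.0, 171.3, 289.9, 210.9] 0.74
[209.0, 150.8, 231.2, 191.6] 0.69
[234.5, 212.4, 275.3, 253.8] 0.56
(620, -120, 40) [[254.8216781  237.21209716]]
(600, -90, 40) [[270.54952447 238.18637526]]
(598, -85, 40) [[272.78638504 238.69241642]]
```

View pics/z1.png

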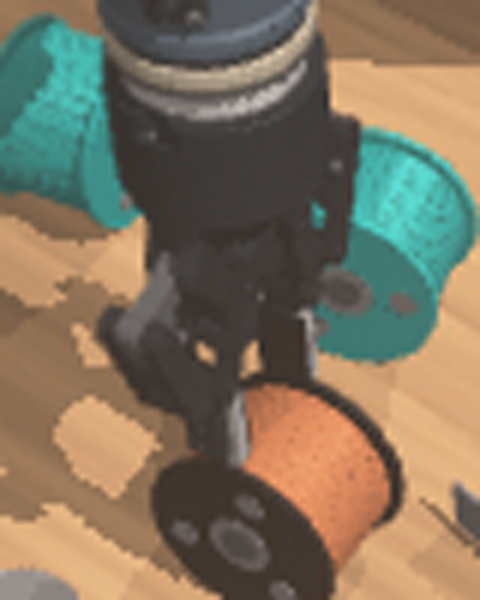

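```bash
python3 - <<'E'
from h import *
a=unproj("scene",[(250,240.5),(234.5,234.8)],40)
print(a.round(1), a[0]-a[1], (a[:,:2]-[27.5,5]).round(1))
P=np.array([606.6,-138.2,56.7]);y=np.array([.984,.18,0])
print(proj("scene",[P+y*22-[0,0,13],P-y*22-[0,0,13],P+y*22-[0,0,19],P+y*27+[-2,11,-19]]).round(1), "crop:(px-210)*6,(py-150)*6")
E
```

```text
[[ 634.1 -121.7   40. ]
 [ 643.4 -161.4   40. ]] [-9.25886591e+00  3.96692703e+01  2.27373675e-13] [[ 606.6 -126.7]
 [ 615.9 -166.4]]
[[247.6 235.3]
 [257.9 222.9]
 [247.8 237.1]
 [250.8 240.3]] crop:(px-210)*6,(py-150)*6
```

```bash
python3 - <<'E'
from h import *
im=cv2.imread("pics/l2.png")[270:440,0:140]
y=np.array([.984,.18,0])
def tolook(uv): return np.c_[(uv[:,0]-190)/300*530,264.7+(uv[:,1]-150)/190*335.3]
for P,nm in ((np.array([621.6,-218.5,48.3]),"l2"),(np.array([625,-236,108.5]),"l1"),(np.array([606.6,-138.2,56.7]),"l3")):
  for dz in (0,-10,-19):print(nm,dz,tolook(proj("scene",[P+y*24+[0,0,dz],P-y*24+[0,0,dz]])).round().tolist())
im=np.hstack([im,cv2.imread("pics/l3.png")[270:440,40:180]])
cv2.imwrite("pics/cmp.png",cv2.resize(im,None,fx=2.8,fy=2.8,interpolation=cv2.INTER_CUBIC))
E
```

```text
l2 0 [[48.0, 392.0], [69.0, 369.0]]
l2 -10 [[49.0, 398.0], [70.0, 375.0]]
l2 -19 [[50.0, 402.0], [70.0, 379.0]]
l1 0 [[29.0, 355.0], [51.0, 332.0]]
l1 -10 [[31.0, 361.0], [52.0, 338.0]]
l1 -19 [[32.0, 366.0], [53.0, 343.0]]
l3 0 [[100.0, 409.0], [120.0, 386.0]]
l3 -10 [[101.0, 415.0], [121.0, 391.0]]
l3 -19 [[101.0, 419.0], [121.0, 396.0]]
```

View pics/cmp.png

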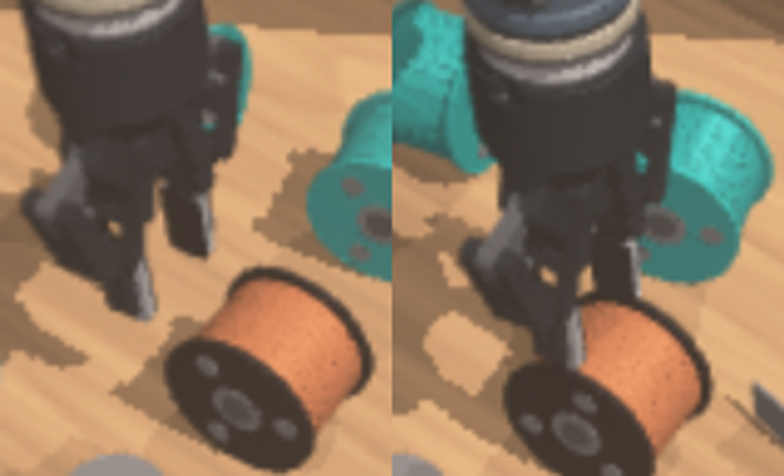

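The fingertips show about 18 px (about 35 mm) higher than TCP − 19 mm predicts. The tips were too high and climbed onto the reel. I lift straight off, back away, then probe the bench to calibrate the tip height.

```bash
python3 -m inch '[0,0,-0.2,0,0.55, 0,0,-0.15,0,0.55, -0.1,0,0,0,0.55, -0.15,0,0,0,0.55, -0.15,0,0,0,0.55, -0.1,0,0,0,0.55, 0,0,0,0,0.55]'; python3 look.py l4 x
```

```text
t: 8.55
tcp_pos: [624.2, -236.8, 116.5]
orientation: [0.0, 0.643, 0.766, -0.0]
ft_force: [0.4, 0.4, -0.2]
grip_width: 47.0
[ 623.2 -233.2  116.3]
```

View pics/l4.png

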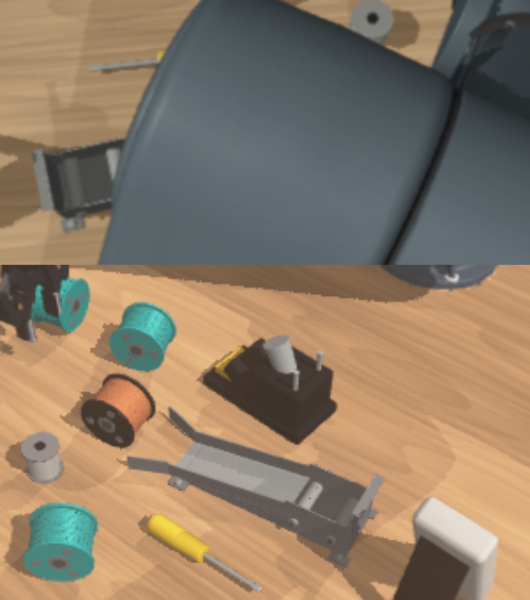

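The reel stayed at (118,410) in this view and everything else is in place. Next is the bench probe behind it.

```bash
python3 -m inch '[0,0,0.1,0,0.55, 0,0,0.1,0,0.55, 0,0,0.1,0,0.55, 0,0,0.05,0,0.55, 0,0,0.05,0,0.55, 0,0,0,0,0.55]'; python3 -m inch '[0,0,0.03,0,0.55, 0,0,0,0,0.55]'; python3 -m inch '[0,0,0.03,0,0.55, 0,0,0,0,0.55]';  python3 - <<'E'
from h import *
im=eyes.get_image("scene"); 
for d in regions_of("reel","scene"): print(d["extent"],d["score"])
o=ctrl.get_obs(); print(o["tcp_pos"],o["ft_force"])
E
```

```text
t: 9.25
tcp_pos: [623.2, -232.4, 36.1]
orientation: [-0.001, 0.641, 0.767, -0.0]
ft_force: [-1.2, 0.2, -0.5]
grip_width: 46.8
t: 9.45
tcp_pos: [624.1, -233.5, 31.4]
orientation: [0.0, 0.642, 0.767, 0.0]
ft_force: [-0.6, 0.3, 0.4]
grip_width: 46.8
t: 9.65
tcp_pos: [623.7, -233.5, 25.1]
orientation: [-0.0, 0.642, 0.767, -0.0]
ft_force: [0.1, -0.6, 0.5]
grip_width: 47.4
[233.5, 209.9, 278.0, 252.9] 0.73
[254.8, 169.2, 292.9, 210.1] 0.71
[148.3, 202.4, 188.6, 246.3] 0.65
[205.4, 287.4, 244.3, 329.8] 0.65
[227.1, 156.0, 240.9, 180.8] 0.52
[ 623.96704615 -233.63610078   25.42149743] [-0.21727616 -0.34549907 -0.63024363]
```

```bash
python3 -m inch '[0,0,0.025,0,0.55, 0,0,0,0,0.55]'|sed -n '2p;4p'; python3 -m inch '[0,0,0.025,0,0.55, 0,0,0,0,0.55]'|sed -n '2p;4p'; python3 -m inch '[0,0,0.02,0,0.55, 0,0,0,0,0.55]'|sed -n '2p;4p'
```

```text
tcp_pos: [623.6, -233.4, 19.8]
ft_force: [-1.1, -0.4, -0.4]
tcp_pos: [623.5, -233.3, 14.6]
ft_force: [-0.5, -0.1, 0.3]
tcp_pos: [623.7, -233.4, 10.8]
ft_force: [-0.4, -0.9, 0.0]
```

```bash
for i in 1; do python3 -m inch '[0,0,0.02,0,0.55, 0,0,0,0,0.55]'|sed -n '2p;4p'; python3 -m inch '[0,0,0.02,0,0.55, 0,0,0,0,0.55]'|sed -n '2p;4p'; python3 -m inch '[0,0,0.02,0,0.55, 0,0,0,0,0.55]'|sed -n '2p;4p'; done
```

```text
tcp_pos: [623.6, -233.4, 6.8]
ft_force: [-0.7, 0.2, -0.3]
tcp_pos: [623.6, -233.4, 2.8]
ft_force: [0.6, 0.1, 0.4]
tcp_pos: [623.7, -233.4, -1.1]
ft_force: [0.2, -0.1, 0.2]
```

```bash
python3 - <<'E'
from h import *
snap("scene","z2.png",(190,140,290,260),5)
o=ctrl.get_obs();P=o["tcp_pos"];print(P,o["ft_force"],o["grip_width"]);y=np.array([.984,.18,0])
for dz in(-19,0,10,20,30): print(dz,((proj("scene",[P+y*25+[0,0,dz],P-y*25+[0,0,dz]])-[190,140])*5).round().tolist())
E
```

```text
[ 623.74325266 -233.43973932   -0.96548836] [-0.05504672  0.16240813 -0.79464583] 46.69139298419974
-19 [[129.0, 499.0], [188.0, 432.0]]
0 [[124.0, 473.0], [183.0, 406.0]]
10 [[120.0, 458.0], [180.0, 391.0]]
20 [[117.0, 444.0], [178.0, 377.0]]
30 [[114.0, 430.0], [175.0, 363.0]]
```

View pics/z2.png

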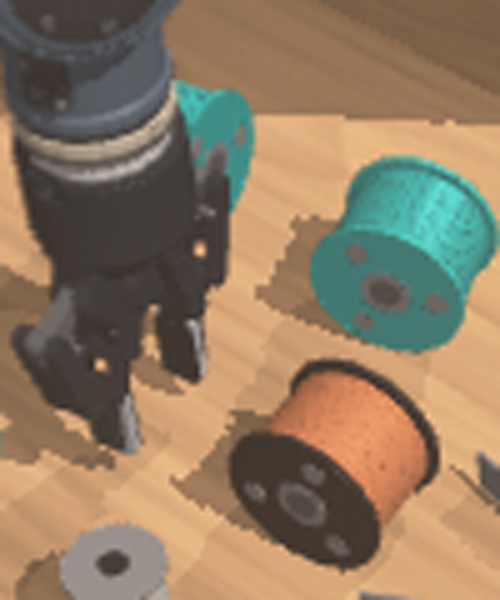

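The tips sit about 20 mm above the reported TCP height, and the reel is in line. I raise slightly (tips at about 25 mm, below the reel's equator), shift 3 mm sideways and push again.

```bash
python3 -m inch '[0,0.015,-0.025,0,0.55, 0.06,0,0,0,0.55, 0.08,0,0,0,0.55, 0.06,0,0,0,0.55, 0.03,0,0,0,0.55, 0.03,0,0,0,0.55, 0.03,0,0,0,0.55, 0.03,0,0,0,0.55]'; python3 -m inch '[0.03,0,0,0,0.55, 0.03,0,0,0,0.55, 0.03,0,0,0,0.55]';python3 - <<'E'
from h import *
im=eyes.get_image("scene"); 
for d in regions_of("reel","scene"): print(d["extent"],d["score"])
o=ctrl.get_obs(); print(o["tcp_pos"],o["ft_force"])
E
```

```text
t: 11.8
tcp_pos: [616.0, -170.0, 4.6]
orientation: [0.001, 0.642, 0.767, 0.0]
ft_force: [-0.1, -0.8, -0.2]
grip_width: 47.0
t: 12.1
tcp_pos: [612.3, -151.9, 4.3]
orientation: [-0.0, 0.642, 0.767, 0.0]
ft_force: [0.0, -0.3, -0.1]
grip_width: 46.9
[248.6, 218.2, 286.7, 258.2] 0.93
[259.7, 168.3, 291.1, 210.5] 0.93
[206.0, 286.7, 245.8, 330.1] 0.83
[209.4, 152.2, 226.0, 185.1] 0.82
[150.0, 203.5, 188.4, 247.8] 0.78
[408.6, 281.8, 472.3, 367.7] 0.73
[ 611.8372561  -151.17378603    4.2361289 ] [-0.23578011  0.17156999 -0.90171999]
```

```bash
python3 -m inch '[0.03,0,0,0,0.55, 0.03,0,0,0,0.55, 0.03,0,0,0,0.55, 0.03,0,0,0,0.55, 0.03,0,0,0,0.55, 0.03,0,0,0,0.55, 0.03,0,0,0,0.55]'; cat > loc.py <<'E'
from h import *
from scipy.optimize import minimize
S=np.array([589.3,-35.8,1.7025]);c,s=np.cos(S[2]),np.sin(S[2])
W=lambda P:np.c_[S[0]+c*P[:,0]-s*P[:,1],S[1]+s*P[:,0]+c*P[:,1],P[:,2]]
def zc(x):
    t=np.radians(10); x0=-40*np.tan(t/2)
    return 40 if x<x0 else min(40/np.cos(t)+x*np.tan(t),71)
a=np.linspace(0,6.28,40)
o=ctrl.get_obs();eyes.get_image("scene")
d=o["tcp_pos"][:2]-S[:2]; tx,ty=c*d[0]+s*d[1],-s*d[0]+c*d[1]
q=o["orientation"]
print("tcp stand",round(tx,1),round(ty,1),"z",o["tcp_pos"][2].round(1),"yaw rel",round(np.degrees(2*np.arctan2(q[2],q[1])-S[2]),2),"F",o["ft_force"].round(1))
e0=proj("scene",W(np.array([[tx+52,ty,45.]])))[0]
ms=[r["pixels"] for r in regions_of("reel","scene") if np.hypot(*(np.array(r["extent"]).reshape(2,2).mean(0)-e0))<14][:1]
def cost(p):
    cyl=np.vstack([np.c_[p[0]+40*np.cos(a),p[1]+0*a+w,zc(p[0])+40*np.sin(a)] for w in(-28,28)])
    g=np.zeros((480,640),np.uint8);cv2.fillConvexPoly(g,cv2.convexHull((proj("scene",W(cyl))*16).astype(np.int32)),1,shift=4);g=g>0;m=ms[0]
    return 1-(g&m).sum()/(g|m).sum()
if ms:
    r=minimize(cost,[tx+52,ty],method="Nelder-Mead",options=dict(initial_simplex=[[tx+52,ty],[tx+62,ty],[tx+52,ty+8]]));print("reel stand",r.x.round(1),"zc",round(zc(r.x[0]),1),"1-iou",round(r.fun,2))
else: print("reel not found near",e0)
E
python3 loc.py
```

```text
t: 12.9
tcp_pos: [604.9, -110.4, 4.4]
orientation: [-0.0, 0.641, 0.767, -0.0]
ft_force: [0.1, 1.0, -0.8]
grip_width: 47.2
tcp stand -76.0 -5.7 z 4.4 yaw rel 2.65 F [ 0.1  1.  -0.8]
reel not found near [281.38058318 242.63751301]
```

```bash
sed -i 's/<14/<25/; s/else: print(/else: print([r["extent"] for r in regions_of("reel","scene")],/' loc.py; python3 loc.py
```

```text
tcp stand -75.3 -5.3 z 4.3 yaw rel 2.7 F [-0.6 -0.6 -0. ]
reel stand [-19.2  -1.4] zc 40 1-iou 0.15
```

```bash
python3 -m inch '[0.03,-0.005,0,0.0019,0.55, 0.03,-0.005,0,0.0019,0.55, 0.03,-0.005,-0.003,0.0019,0.55, 0.03,-0.005,-0.005,0.0019,0.55, 0.03,0,-0.0055,0,0.55, 0.03,0,-0.0055,0,0.55, 0.03,0,-0.0055,0,0.55]';python3 loc.py
```

```text
t: 13.8
tcp_pos: [596.0, -71.1, 10.2]
orientation: [0.002, 0.659, 0.752, -0.0]
ft_force: [-0.0, -5.3, 2.7]
grip_width: 46.9
tcp stand -35.9 -2.0 z 10.2 yaw rel -0.04 F [-0.  -5.3  2.7]
reel stand [16.8 -1.1] zc 43.6 1-iou 0.11
```

```bash
python3 -m inch '[0.03,-0.001,-0.0053,0,0.55, 0.03,-0.001,-0.0053,0,0.55, 0.03,-0.001,-0.0053,0,0.55, 0.03,-0.001,-0.0053,0,0.55, 0.03,-0.001,-0.0053,0,0.55, 0.03,0,-0.0053,0,0.55, 0.03,0,-0.0053,0,0.55, 0.03,0,-0.0053,0,0.55]';python3 loc.py
```

```text
t: 14.7
tcp_pos: [588.7, -23.9, 18.5]
orientation: [0.002, 0.659, 0.752, -0.0]
ft_force: [0.2, -5.9, 3.4]
grip_width: 46.8
tcp stand 11.9 -1.0 z 18.5 yaw rel -0.05 F [ 0.2 -5.9  3.4]
reel stand [62.6  3.8] zc 51.7 1-iou 0.13
```

```bash
python3 -m inch '[0.03,0,-0.0053,0,0.55, 0.03,0,-0.0053,0,0.55, 0.03,0,-0.0053,0,0.55, 0.03,0,-0.0053,0,0.55, 0.03,0,-0.0053,0,0.55, 0.03,0,-0.0053,0,0.55, 0.03,0,-0.0053,0,0.55, 0.03,0,-0.0053,0,0.55]';python3 loc.py
```

```text
t: 15.6
tcp_pos: [582.2, 24.2, 26.6]
orientation: [0.001, 0.66, 0.752, -0.0]
ft_force: [0.3, -4.5, 3.3]
grip_width: 47.3
tcp stand 60.4 -0.8 z 26.6 yaw rel -0.08 F [ 0.3 -4.5  3.3]
reel stand [112.5  -0.6] zc 60.5 1-iou 0.15
```

```bash
python3 -m inch '[0.03,0,-0.0053,0,0.55, 0.03,0,-0.0053,0,0.55, 0.03,0,-0.0053,0,0.55, 0.03,0,-0.0053,0,0.55, 0.03,0,-0.0053,0,0.55, 0.03,0,-0.0053,0,0.55, 0.03,0,-0.0053,0,0.55]';python3 loc.py
```

```text
t: 16.4
tcp_pos: [576.6, 65.7, 33.9]
orientation: [0.001, 0.66, 0.752, -0.0]
ft_force: [0.3, -6.1, 2.7]
grip_width: 47.0
tcp stand 102.3 -0.8 z 33.9 yaw rel -0.09 F [ 0.3 -6.1  2.7]
reel stand [153.6   0.9] zc 67.7 1-iou 0.14
```

```bash
python3 -m inch '[0.025,0,-0.0045,0,0.55, 0.022,0,-0.0045,0,0.55, 0.022,0,-0.0045,0,0.55, 0.022,0,-0.0045,0,0.55, 0.02,0,-0.002,0,0.55, 0.02,0,0,0,0.55, 0.02,0,0,0,0.55, 0,0,0,0,0.55]';python3 loc.py
```

```text
t: 17.3
tcp_pos: [571.5, 97.5, 37.4]
orientation: [-0.001, 0.659, 0.752, -0.0]
ft_force: [-0.5, -0.6, 0.2]
grip_width: 47.0
tcp stand 134.5 0.1 z 37.4 yaw rel -0.05 F [-0.5 -0.6  0.2]
reel stand [206.5   2.1] zc 71 1-iou 0.22
```

Contact force is gone and the reel sits at about x = 206 mm, so it has dropped in. I let it settle, back away, lift clear and check.

```bash
python3 -m inch '[-0.05,0,0,0,0.55, -0.1,0,0,0,0.55, -0.15,0,0,0,0.55, 0,0,-0.15,0,0.55, 0,0,-0.2,0,0.55, 0,0,-0.2,0,0.55, 0,0,-0.2,0,0.55, 0,0,0,0,0.55]'; python3 -m inch '[-0.2,0,-0.05,0,0.55, -0.2,0,0,0,0.55, -0.2,0,0,0,0.55, -0.2,0,0,0,0.55, -0.2,0,0,0,0.55, 0,0,0,0,0.55]'; python3 - <<'E'
from h import *
a=cv2.resize(eyes.get_image("top")[150:300,190:490,::-1],(780,390)); b=cv2.resize(eyes.get_image("scene")[150:360,190:490,::-1],(780,546))
cv2.imwrite("pics/end.png",cv2.resize(np.vstack([a,b]),(500,600)))
S=np.array([589.3,-35.8,1.7025]);c,s=np.cos(S[2]),np.sin(S[2])
for n in("top","scene"):
    p=proj(n,[[S[0]+c*204,S[1]+s*204,64]])[0]
    for d in regions_of("reel",n):
        e=np.array(d["extent"])
        if np.hypot(*(e.reshape(2,2).mean(0)-p))<30: print(n,"cradle px",p.round(1),"reel ext",e,"mid",e.reshape(2,2).mean(0))
    for k in("iron_stand","multimeter","solder_spool","screwdriver"):
        for d in regions_of(k,n)[:1]: print(n,k,d["extent"])
print(ctrl.get_obs()["ft_force"])
E
```

```text
t: 18.2
tcp_pos: [584.2, 35.6, 193.8]
orientation: [0.005, 0.66, 0.751, 0.004]
ft_force: [0.9, 0.4, 0.3]
grip_width: 47.0
t: 18.8
tcp_pos: [606.3, -167.7, 196.8]
orientation: [0.001, 0.662, 0.75, -0.001]
ft_force: [0.1, 0.3, 0.8]
grip_width: 46.6
top cradle px [241.4 247.1] reel ext [217.5 226.2 261.3 253.7] mid [239.4  239.95]
top iron_stand [347.2, 285.6, 368.4, 305.7]
top multimeter [115.6, 220.7, 180.8, 279.6]
top solder_spool [391.8, 151.1, 405.4, 176.8]
top screwdriver [240.8, 173.1, 315.9, 188.8]
scene cradle px [374.4 277.2] reel ext [351.1 257.  397.3 296.1] mid [374.2  276.55]
scene multimeter [408.6, 282.4, 470.2, 370.7]
scene solder_spool [203.8, 247.0, 226.2, 275.0]
scene screwdriver [273.4, 291.7, 334.8, 336.8]
[ 1.082597    0.13159128 -0.42608429]
```

View pics/end.png

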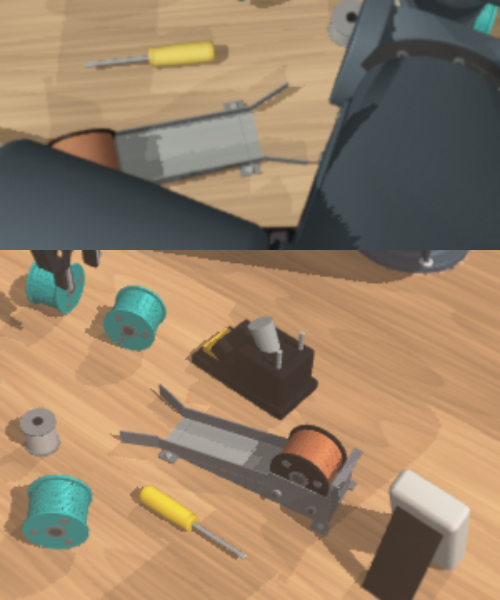

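The reel lies on the rollers against no finger. Its middle in the scene view is (374.2,276.6), against (374.4,277.2) predicted for the cradle. Everything else is in place.

```bash
python3 -c "
from bench import ctrl; print(ctrl.sign_off())"
```

```text
the job is handed in; nothing more can be done
None
```

The copper reel is in the stand, resting on the two rollers, and the job is handed in. I pushed it from behind with the two fingertips on its flanges, over the bench, up the ramp and over the front roller. It dropped into the cradle, and I backed the hand away and lifted it clear.

- **First push went wrong:** the fingertips climbed onto the reel on the bench, with about 49 N upward on the wrist. In the pictures the tips sat about 20 mm above the reported TCP, not 19 mm ahead of it (below it here). I lifted off and the reel stayed where it was. I tried to touch the bench to measure the tip height, but stopped at TCP height about −1 mm without contact, so the 20 mm is from pictures only. I then pushed again with the tips lower.
- **Second push:** the wrist force read 5 to 7 N each time I checked on the slope, so the fingers were on the reel at those points. It fell to about zero once the reel had dropped in.
- **Reel position at the end:** the scene camera puts the reel's middle within 1 pixel of the cradle point. The top camera's reading was about 7 pixels off, but the arm hid part of the reel there.
- **Other things on the bench:** the multimeter, solder spool and screwdriver show where they were at the start, to within a few pixels. At the end the iron stand was not found in the scene view and was mostly hidden in the top view. By eye in the last picture it stands where it was.
- **Not measured:** I did not separately measure whether the reel was fully at rest, or the angle of its axle. It looks seated square between the side plates.

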